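Hang the headstock template on its stud

TASK

Take the tall headstock template out of the bench rack and hang it on the free stud of the rail: slip its side slot sideways over the stud, behind the head, then let it down until it sits on the stud at the top of the slot, and only then let go. Ease it on by feel with light pressure, never forcing it, and leave the other pieces in the rack and on the rail as they are.

Things in the scene. Friction and masses are not known exactly. Their poses are not given: they have to be found in the camera images.
- template: The part to hang: a plywood guitar-headstock template, 12 mm thick (x), 218 mm tall (z), 0.15 to 0.31 kg, standing on edge in the rack. Origin: middle of its lower edge, mid thickness. Outline: head z 0 to 82, y -43 to +43; neck z 82 to 96, y -33 to +33; waist and slot z 96 to 151; tang z 151 to 218, y -24 to +24. It hangs upright, tang up.
- lip (a point): On the template at its y +41, z 127 mm: underside of the lip. The hanging slot is open at the +y edge only: a channel 12 mm high, z 115 to 127. The lip above it is flat underneath and runs out to y +52, 24 mm thick in z; the jaw below it ends at y +26, so a stud can lie under the lip's outer 26 mm before it enters the channel. Axes as the template's.
- seat (a point): On the template at its y 0, z 140 mm: the stud's centre when it hangs fully home. The channel's closed end is a wall at y -6.5; there, between y -6.5 and +6.5, the slot turns up 18 mm into a round-topped seat, so with the stud at that end the template can drop 18 mm. Axes as the template's.
- grip (a point): On the template at its y 0, z 202 mm, 16 mm below its top edge: pinch the 12 mm thickness (along x) here, from above. Axes as the template's.
- rack: Fixed wooden block 110 x 110 mm, 41 mm high, with three kerfs along its y axis, 14 mm wide, 29 mm deep, 34 mm apart in x; the template stands in any one of them, two low templates (88 and 66 mm tall) in the others. Origin: centre of its underside, on the bench.
- rail: Fixed wooden rail along its y axis on two posts: beam 500 mm long, 36 mm deep in x, its top 217 mm above the bench. Three 44 mm square stud plates on its +x face (away from the robot), 170 mm apart; the free one is any of the three. Origin: under its middle, on the bench.
- hanger: The free stud's 44 mm square, 4 mm thick backplate. Origin: its centre, on the rail's face, 195 mm above the bench; x points out from the rail along the stud, y along the rail, z up. The stud is clamped in it rigidly but by eye: its axis is parallel to x, and up to 8 mm off the plate's centre in y and in z, differently each time.
- gap (a point): On the free stud's backplate centre line, 17 mm out from the rail's face: where the middle of the template's thickness belongs. The stud is a 10 mm pin with room for a part from 7 to 27 mm out from the rail's face, then a head 24 mm across and 5 mm thick, too big for the slot. Axes as the backplate's. The pin itself is up to 8 mm off in y and z.
- levelling_beam: Leave alone: aluminium bar 40 x 160 x 10 mm hanging from another stud. Origin: that stud's axis; the bar reaches 20 mm above and 140 mm below it.
- fingerboard_template: Leave alone: tapered plywood template 54 x 170 x 12 mm hanging from another stud. Origin: that stud's axis; it reaches 20 mm above and 150 mm below it.
- heel_template: Leave alone: low template, 76 mm wide, 88 mm tall, standing in the rack. Origin: middle of its lower edge.
- bridge_template: Leave alone: low template, 90 mm wide, 66 mm tall, standing in the rack. Origin: middle of its lower edge.
Mind the look-alikes: they are no part of the job. What is shaped like the template but blue or red is not meant.

How it is judged:
By the outcome, as a careful person would: the job done as asked, in the order asked, and still so for the second after the job is handed in, with the robot touching nothing.
It also fails if it takes over 67 s, if anything falls off the work surface, if the arm or the gripper's body presses on something with over 40 N, if the wrist force passes 120 N, or if a joint passes its speed limit or range.

ROBOT

A 7-joint arm with a two-finger parallel gripper is mounted at the origin on the work surface. World frame = base frame: x ahead of the robot, y to its left, z up, the work surface at z = 0. Lengths are in m, angles in rad, forces in N, time in s.
With the tool pointing down it reaches from about 0.35 to 0.9 m from the base axis. Payload 8.1 kg.
Tool frame: the origin (TCP) lies midway between the tips of the shut fingers; the grasp point (between the pads) lies 19 mm behind it (arm.pinch_z is the distance from the TCP to the grasp point, in m); z points along the fingers, y is the direction in which the jaws open and shut (so a half turn about z gives the same grasp; the last joint's range is limited). The gripper opens to 92 mm and grips with 3 to 60 N. Pads are 19 mm wide; open, the fingers measure 130 mm over their backs; the gripper's body (75 mm by 190 mm) begins 47 mm behind the grasp point.
Start: joints at [-1.359, 0.434, 0.025, 1.573, -0.012, 1.134, -0.075], TCP at [0.194, 0.594, 0.227] pointing down, gripper open.
Joint ranges: [-2.62, 2.62], [-0.44, 2.09], [-1.27, 1.32], [0.08, 2.57], [-1.32, 4.46], [0.12, 2], [-2.74, 2.74]. Speed limits (rad/s): [2.22, 2.22, 3.01, 3.01, 3.14, 3.14, 3.14].

INTERFACE

Orientations are given as a rotation vector (axis times angle).
In Python, from cell import arm, eyes gives the robot as it stands.
- The arm moves only by the tool apply_moves, never from a script. Its argument "targets" is one flat list of numbers, 5 for each row, row after row: the closure, from 0 (fully open) to 1 (shut), then the shift along the tool's x, y, z each as a share of 40 cm, from -1 to 1, then the turn about the tool's z as a share of pi/2 rad, from -1 to 1. A call has 1 to 20 rows; each row shifts and turns the commanded pose from where the row before left it, along the tool's axes as they then stand; what a row does not reach is not made up. A row lasts 1/8 s, in which the tool goes at most 62.5 mm and 10.7 degrees, less where a joint would pass 70% of its speed; a pose out of reach is approached as far as the arm can. A call with a number of a shift or a turn outside -1 to 1 is refused whole. A call with a gripper value outside its range is refused whole. The fingers move at their own pace and stop on an object; "grip_force" is the grip in N (left out, the last holds). Time passes only in rows, so rows that do not move let the fingers close. It gives the time, the measured TCP pose, the force and the opening at its end, in the units of the state.
- arm.observe(): the state, without advancing time (a new reading comes with each control period).
- eyes.get_image(name): name is "scene" or "top" or "wrist"; returns the picture (420x560x3 uint8, red, green, blue); there is no depth.
- eyes.camera_params(name): a dict with "camera_matrix" (3x3 intrinsics, pixels), "xyz" and "attitude" of the camera in the world; the wrist camera has in their place "hand_eye" (4x4, takes a point from camera to tool coordinates, whose origin is the TCP and whose axes are the flange's). Camera axes: x right, y down, z forward; pixel columns grow to the right and rows downward; lengths in m; the calibration is good to about 2 mm. A picture is of the moment at which its call begins: read the wrist's pose just before it. camera_params takes no time and is no camera call.
- arm.sign_off(): hands the job in, once; it reports no verdict.
The state is a dict: "clock": time; "joints": joint angles; "dq": joint speeds; "joint_efforts": joint torques, N m; "position": TCP position; "ee_rot": TCP orientation; "force": force on the tool from outside, world axes, zero at the start; "ft_torque": the same for the moment, N m; "width": opening from 0.0 (shut) to 1.0 (fully open).
Only numpy, scipy, OpenCV 4.12 (cv2) and the standard library are available. Lean on these libraries where they do the work, as an engineer would, in place of code of your own. Each camera call takes 0.05 s, during which the arm holds its last target.

## Working session

There is one attempt and no reset: what is moved stays moved. The work goes in short steps, Python scripts to look and compute and a tool call to move; the robot and the scene stay as the last step left them, time stands still between calls to the robot, and variables do not carry over. Pictures are saved under pics/ and viewed, and the job is handed in when it is done.

Besides the shell and the picture viewer there is one more tool, called after "Emit:" as name(argument=value, ...) on one line, values as JSON. apply_moves: Moves the arm, as the interface text tells. Its arguments: {"type":"object","properties":{"targets":{"type":"array"},"grip_force":{"type":"number"}},"required":["targets"]}

```bash
ls -la; mkdir -p pics
python3 - <<'E'
from cell import arm, eyes
import cv2, numpy as np
print(arm.observe()); print(arm.pinch_z)
for n in ["scene","top","wrist"]:
    p=eyes.camera_params(n); print(n,{k:np.round(np.array(v),4).tolist() for k,v in p.items()})
    im=eyes.get_image(n); cv2.imwrite(f"pics/{n}0.png",im[:,:,::-1])
E
```

```text
total 12
drwxr-xr-x  3 agent agent 4096 Dec  6 20:17 .
drwxr-xr-x 23 root  root  4096 Dec  6 20:17 ..
drwxr-xr-x  2 agent agent 4096 Dec  6 20:17 pics
{'clock': 0.0, 'joints': array([-1.35857382,  0.43520199,  0.0249516 ,  1.57408607, -0.01159777,
        1.13400984, -0.0750993 ]), 'dq': array([-0.002035  ,  0.00102736,  0.00044242, -0.00112012,  0.00024183,
       -0.00115723,  0.0008787 ]), 'joint_efforts': array([-2.35045318e-04, -6.67851520e+01,  9.84890722e-01, -3.14450276e+01,
       -6.04215777e-02,  4.33290994e-02,  1.69922187e-04]), 'position': array([0.1934149 , 0.59378223, 0.22596204]), 'ee_rot': array([-4.92540259e-01, -3.10262868e+00,  2.44477447e-03]), 'force': array([ 0.01526557, -0.10098503,  0.27036163]), 'ft_torque': array([-0.03863471,  0.05341421,  0.06128437]), 'width': 1.0045233674728675}
0.0188
scene {'camera_matrix': [[489.5093, 0.0, 283.0867], [0.0, 489.5093, 205.8145], [0.0, 0.0, 1.0]], 'xyz': [0.9638, 0.3039, 0.9789], 'attitude': [-1.2644, -2.5006, 0.7185]}
top {'camera_matrix': [[487.986, 0.0, 275.3412], [0.0, 487.986, 210.982], [0.0, 0.0, 1.0]], 'xyz': [0.417, 0.0043, 0.9258], 'attitude': [-2.1731, 2.1359, -0.2015]}
wrist {'camera_matrix': [[314.5867, 0.0, 276.7061], [0.0, 314.5867, 212.9855], [0.0, 0.0, 1.0]], 'hand_eye': [[-0.0004, -0.9618, -0.2739, 0.0738], [1.0, -0.0002, -0.0006, 0.0005], [0.0005, -0.2739, 0.9618, -0.1579], [0.0, 0.0, 0.0, 1.0]]}
```

View pics/scene0.png

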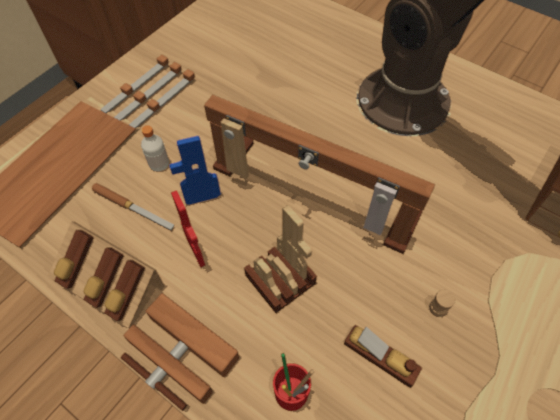

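View pics/top0.png

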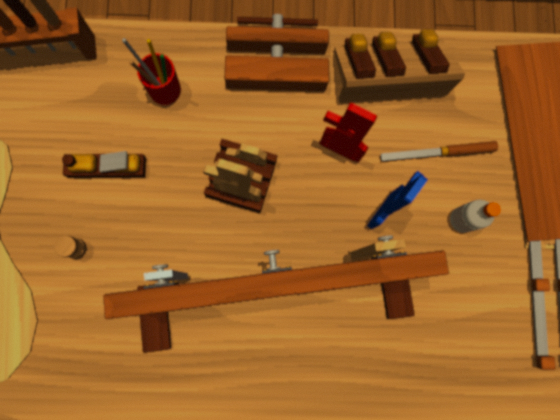

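View pics/wrist0.png

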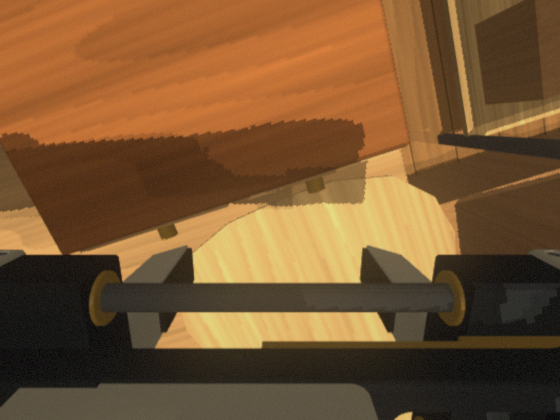

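The free stud is the middle one: scene (308,158), top (272,262). The tan tall piece in the rack is at scene (293,235), top (237,175). The blue one at scene (195,170) and the red one at scene (188,228) are the look-alikes. I'll enlarge crops to confirm.

Run:
```python
import cv2, numpy as np
s=cv2.imread('pics/scene0.png'); t=cv2.imread('pics/top0.png')
a=cv2.resize(s[190:320,230:335],None,fx=4.5,fy=4.5,interpolation=cv2.INTER_CUBIC)
b=cv2.resize(t[130:220,195:285],None,fx=4.2,fy=4.2,interpolation=cv2.INTER_CUBIC)
cv2.imwrite('pics/c1.png',a)
cv2.imwrite('pics/c2.png',cv2.resize(t[125:285,190:310],None,fx=3.75*1.3,fy=3.75,interpolation=cv2.INTER_CUBIC) if 0 else cv2.resize(t[130:280,190:310],None,fx=4,fy=4,interpolation=cv2.INTER_CUBIC))
cv2.imwrite('pics/c3.png',cv2.resize(s[90:250,200:440],None,fx=3.3,fy=3.3,interpolation=cv2.INTER_CUBIC))
```

```text
(no output)
```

View pics/c1.png

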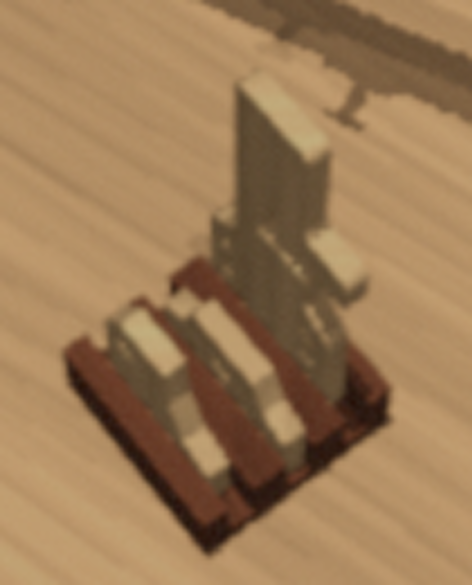

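View pics/c2.png

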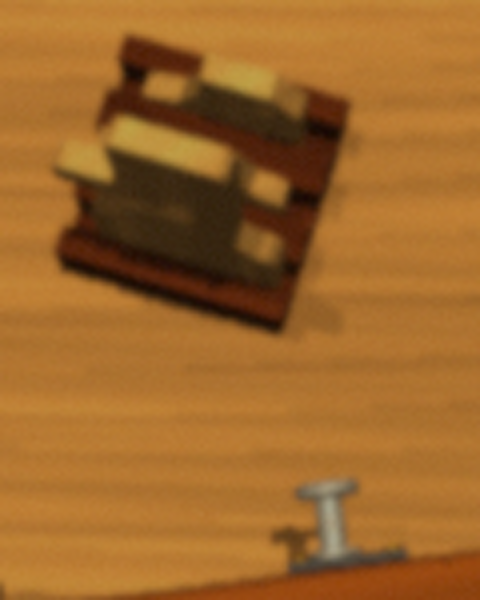

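View pics/c3.png

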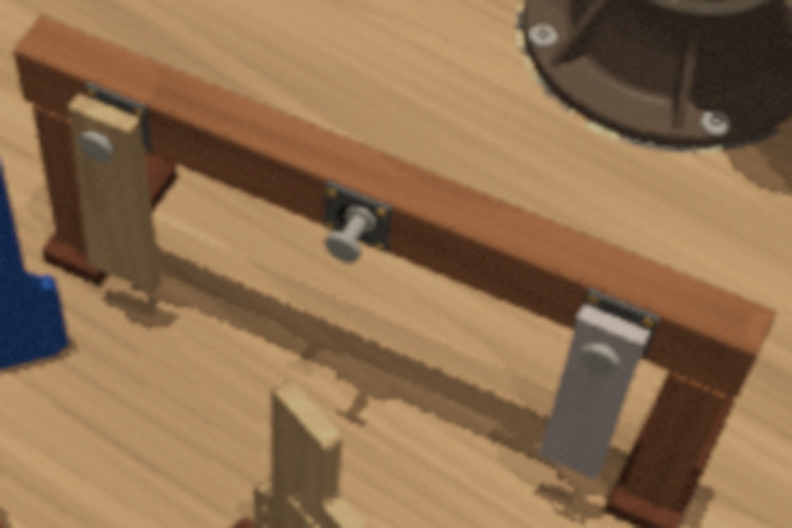

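The enlarged crops confirm it. The tan tall piece with its lip pointing image-left (world +y) stands in the rack kerf nearest the rail, and the bare middle stud is free. Next I'll fit the rail and rack poses from their corners.

```bash
cat > h.py <<'E'
import numpy as np, cv2
from scipy.spatial.transform import Rotation as R
from cell import arm, eyes
def cam(n):
    p=eyes.camera_params(n); return np.array(p['camera_matrix']),R.from_rotvec(p['attitude']).as_matrix(),np.array(p['xyz'])
def proj(n,P,c=None):
    K,Rm,t=c or cam(n); q=(np.atleast_2d(P)-t)@Rm; q=q@K.T; return q[:,:2]/q[:,2:]
def ray(n,uv,z,c=None):
    K,Rm,t=c or cam(n); d=Rm@np.linalg.solve(K,[uv[0],uv[1],1.]); return t+d*(z-t[2])/d[2]
def wcam(st):
    p=eyes.camera_params('wrist'); H=np.array(p['hand_eye']); T=np.eye(4); T[:3,:3]=R.from_rotvec(st['ee_rot']).as_matrix(); T[:3,3]=st['position']
    T=T@H; return np.array(p['camera_matrix']),T[:3,:3],T[:3,3]
E
python3 - <<'E'
from h import *
print(cam('top')[1][:,2],cam('scene')[1][:,2]); print(R.from_rotvec(arm.observe()['ee_rot']).as_matrix().round(3))
t=cv2.imread('pics/top0.png')
for u in [(105,295),(107,317),(445,252),(447,273)]: print(u,ray('top',u,.217).round(4))
f=lambda im,x,y:cv2.resize(im[y:y+48,x:x+60],None,fx=6,fy=6,interpolation=cv2.INTER_CUBIC)
s=cv2.imread('pics/scene0.png')
cv2.imwrite('pics/c4.png',np.vstack([np.hstack([f(t,85,280),f(t,410,240)]),np.hstack([f(s,190,90),f(s,385,165)])]))
E
```

```text
[ 0.15516087 -0.0296603  -0.98744386] [-0.42670695 -0.31511111 -0.84771821]
[[-0.951  0.31  -0.   ]
 [ 0.31   0.951 -0.001]
 [-0.    -0.001 -1.   ]]
(105, 295) [0.4031 0.2227 0.217 ]
(107, 317) [0.3727 0.2178 0.217 ]
(445, 252) [ 0.4724 -0.267   0.217 ]
(447, 273) [ 0.4418 -0.2688  0.217 ]
```

View pics/c4.png

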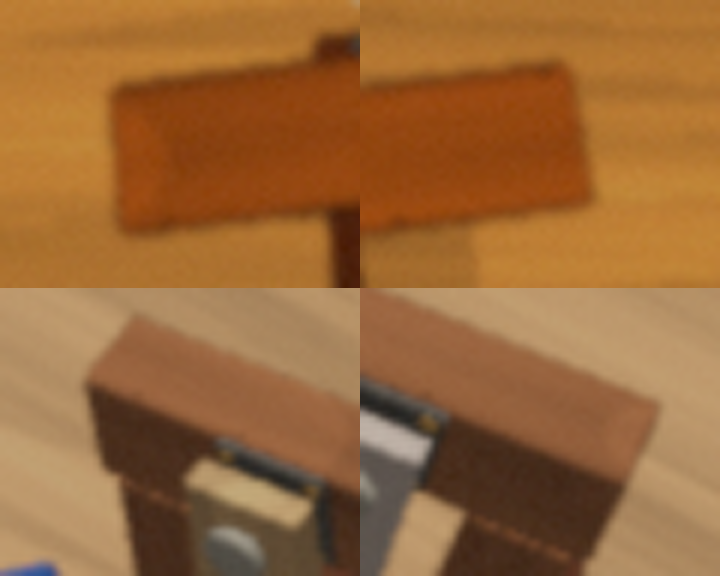

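```bash
cat > fit.py <<'E'
from h import *
from scipy.optimize import least_squares
def pose(p,L): # p=x,y,yaw
    c,s=np.cos(p[2]),np.sin(p[2]); L=np.atleast_2d(L); return np.c_[p[0]+c*L[:,0]-s*L[:,1],p[1]+s*L[:,0]+c*L[:,1],L[:,2]]
def fit(L,obs,p0):
    # obs: list (cam, idx, u,v)
    C={n:cam(n) for n in set(o[0] for o in obs)}
    f=lambda p:np.concatenate([proj(o[0],pose(p,L[o[1]]),C[o[0]])[0]-o[2:] for o in obs])
    r=least_squares(f,p0,loss='soft_l1'); return r.x,f(r.x).reshape(-1,2)
E
python3 - <<'E'
from fit import *
h=.217
L=np.array([[.018,.25,h],[-.018,.25,h],[.018,-.25,h],[-.018,-.25,h]])
T=[('top',0,103.3,294.6),('top',1,104.9,318.3),('top',2,444.3,250.4),('top',3,448.3,273.3)]
S=[('scene',3,212.4,94.6),('scene',2,204.3,105.4),('scene',1,434.6,184.1),('scene',0,428.3,197.8)]
for o in (T,S,T+S):
    p,r=fit(L,o,[.42,-.02,.1]); print(p.round(4)); print(r.round(1).tolist())
c,=[p]
# stud axis nominal points
q=pose(p,[[.018,0,.195],[.018+.017,0,.195],[.018+.032,0,.195]]); print(q, proj('top',q),proj('scene',q))
E
```

```text
[ 0.4228 -0.023   0.1435]
[[-1.3, -0.9], [-1.0, 1.2], [1.1, -1.1], [1.6, 0.5]]
[ 0.4247 -0.0209  0.1439]
[[-0.8, -0.9], [-1.9, -0.8], [0.9, 0.1], [0.9, 0.5]]
[ 0.4233 -0.022   0.1419]
[[-2.0, -1.6], [-1.7, 0.5], [0.5, -1.2], [0.9, 0.4], [-0.7, -1.7], [-1.8, -1.6], [0.6, -0.5], [0.6, -0.1]]
[[ 0.44116745 -0.01947352  0.195     ]
 [ 0.45799658 -0.01706928  0.195     ]
 [ 0.47284581 -0.0149479   0.195     ]] [[275.70094693 271.20036122]
 [274.25648638 259.82545454]
 [272.99029987 249.85442882]] [[307.89697282 154.60464069]
 [304.0863083  160.5245894 ]
 [300.67239543 165.82817596]]
```

Run:
```python
from fit import *
h=.041; a=.055
L=np.array([[a,a,h],[a,-a,h],[-a,-a,h],[-a,a,h]])
T=[('top',0,221,139.3),('top',1,277.3,154.8),('top',2,260.8,208.8)]
S=[('scene',0,276.4,306-1),('scene',1,245,276),('scene',2,272,254.5),('scene',3,316.0,276.5)]
for u in T: print(ray('top',u[2:],h).round(4))
for u in S: print(ray('scene',u[2:],h).round(4))
for o in (T,S,T+S):
    p,r=fit(L,o,[.58,.05,-.3]); print(p.round(4)); print(r.round(1).tolist())
def tmpl(x): # template outline in rack at kerf offset x
    z0=.012
    pts=[]
    for dx in (-.006,.006):
        for y,z in [(-.024,.218),(.024,.218),(.052,.151),(.052,.127)]: pts.append([x+dx,y,z+z0])
    return np.array(pts)
for n,f,x0,y0,k in (('top','top0',190,120,5),('scene','scene0',225,180,5)):
    im=cv2.imread(f'pics/{f}.png')[y0:y0+115,x0:x0+110]; im=cv2.resize(im,None,fx=k,fy=k,interpolation=cv2.INTER_CUBIC)
    def dr(P,col,close=True):
        q=((proj(n,P)-[x0,y0]+.5)*k).astype(int); cv2.polylines(im,[q],close,col,1)
    dr(pose(p,L),(255,0,0))
    m=pose(p,tmpl(-.034)); dr(m[:4],(0,0,255),0); dr(m[4:],(0,255,0),0)
    cv2.imwrite(f'pics/o_{n}.png',im)
a=cv2.imread('pics/o_top.png'); b=cv2.imread('pics/o_scene.png')
cv2.imwrite('pics/o1.png',cv2.resize(np.hstack([a,b]),(800,418)))
```

```text
[0.6899 0.0816 0.041 ]
[ 0.6624 -0.0243  0.041 ]
[0.5596 0.0045 0.041 ]
[0.6886 0.0836 0.041 ]
[ 0.6768 -0.0065  0.041 ]
[0.6041 0.0087 0.041 ]
[0.5904 0.1127 0.041 ]
[ 0.624   0.043  -0.2598]
[[-0.2, -0.7], [-0.0, -0.3], [0.3, 1.5]]
[ 0.6369  0.0482 -0.1551]
[[0.8, 7.3], [-4.9, 0.0], [6.0, -11.6], [-0.8, -0.2]]
[ 0.6255  0.0439 -0.2474]
[[-1.1, -1.3], [-0.7, -1.5], [0.3, 0.5], [-1.0, 1.4], [-2.7, -8.4], [10.9, -16.3], [0.5, -2.3]]
```

View pics/o1.png

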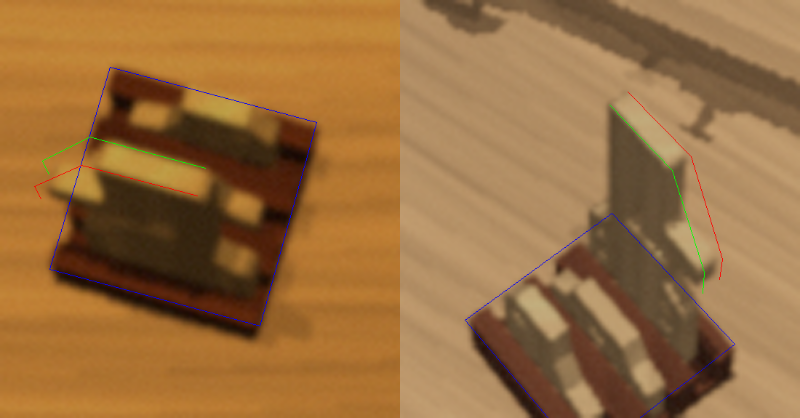

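Run:
```python
from fit import *
h=.230
L=np.array([[.006,.024,h],[.006,-.024,h],[-.006,-.024,h],[-.006,.024,h]])
T=[('top',0,219.5,159),('top',1,248.3,166.5),('top',2,246.9,173.6),('top',3,216.7,165.4)]
S=[('scene',0,300.6,226.2),('scene',1,283.3,208.9),('scene',2,288.3,205.6),('scene',3,304.2,221.8)]
for o in (T,S,T+S):
    p,r=fit(L,o,[.58,.05,-.3]); print(p.round(4)); print(r.round(1).tolist())
print(pose([.6255,.0439,-.25],[[-.034,0,.23]]))
```

```text
[ 0.5915  0.0465 -0.246 ]
[[-1.3, -1.0], [1.5, -0.1], [0.7, 0.6], [-0.8, 0.3]]
[ 0.5916  0.0535 -0.2352]
[[-0.1, 0.2], [-0.4, -0.3], [-0.3, -0.6], [1.4, 0.7]]
[ 0.5915  0.0495 -0.2318]
[[-3.6, -0.9], [-0.6, -0.3], [-1.2, 0.3], [-2.9, 0.5], [-1.9, -1.0], [-2.2, -1.4], [-2.1, -1.7], [-0.4, -0.5]]
[[0.59255698 0.05231173 0.23      ]]
```

Emit:
apply_moves(targets=[0,0,0,-0.04,0.106,0,0,0,-0.04,0.106,0,0,0,-0.04,0.106,0,0,0,-0.04,0.106,0,0,0,-0.04,0.106,0,0,0,-0.04,0.106,0,0,0,-0.04,0.106,0,0,0,-0.04,0.106,0,0,0,-0.02,0.106])

```text
clock: 1.27
position: [0.1936, 0.5944, 0.3634]
ee_rot: [-2.479, -1.929, -0.001]
force: [-0.1, 0.2, -0.3]
width: 1.001
```

Emit:
apply_moves(targets=[0,-0.045,0.054,0,0,0,-0.09,0.108,0,0,0,-0.09,0.108,0,0,0,-0.09,0.108,0,0,0,-0.09,0.108,0,0,0,-0.09,0.108,0,0,0,-0.09,0.108,0,0,0,-0.09,0.108,0,0,0,-0.09,0.108,0,0,0,-0.09,0.108,0,0,0,-0.09,0.108,0,0,0,-0.09,0.108,0,0,0,-0.045,0.054,0,0,0,0,0,0,0])

```text
clock: 3.02
position: [0.5935, 0.0477, 0.3623]
ee_rot: [2.477, 1.93, -0.002]
force: [-0.9, 0.2, -0.6]
width: 1.0
```

Run:
```python
from h import *
st=arm.observe(); print(st['position'],st['joints'].round(3),R.from_rotvec(st['ee_rot']).as_matrix().round(4).tolist())
im=eyes.get_image('wrist'); cv2.imwrite('pics/w1.png',im[:,:,::-1])
np.savez('w1.npz',p=st['position'],r=st['ee_rot'])
```

```text
[0.59352013 0.04769689 0.36227126] [-0.657  0.347  0.704  1.464 -0.223  1.413 -0.195] [[0.2445, 0.9696, -0.0005], [0.9696, -0.2445, -0.0015], [-0.0016, -0.0001, -1.0]]
```

View pics/w1.png

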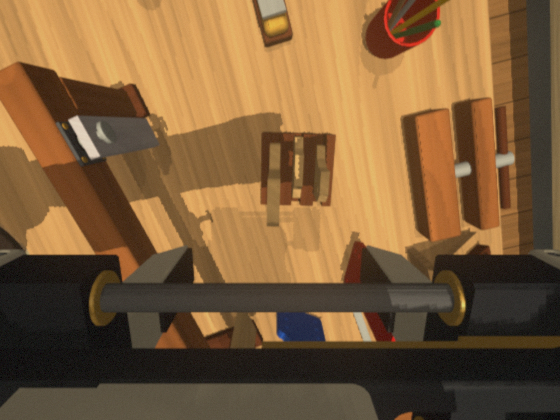

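Run:
```python
from fit import *
st=dict(np.load('w1.npz')); st={'position':st['p'],'ee_rot':st['r']}; c=wcam(st)
im=cv2.imread('pics/w1.png'); x0,y0,k=235,115,6
im=cv2.resize(im[y0:y0+125,x0:x0+120],None,fx=k,fy=k,interpolation=cv2.INTER_CUBIC)
raw=im.copy()
def tm(p):
    L=np.array([[dx,y,z+.012] for dx in(-.006,.006) for y,z in [(-.043,0),(-.043,.082),(-.033,.096),(-.024,.151),(-.024,.218),(.024,.218),(.024,.151),(.052,.151),(.052,.127)]])
    return pose(p,L)
m=tm([.5915,.0495,-.24])
for a,col in ((m[:9],(0,0,255)),(m[9:],(0,255,0))):
    q=((proj('w',a,c)-[x0,y0]+.5)*k).astype(int); cv2.polylines(im,[q],0,col,1)
cv2.imwrite('pics/w1o.png',cv2.resize(np.hstack([raw,im]),(800,417)))
```

```text
(no output)
```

View pics/w1o.png

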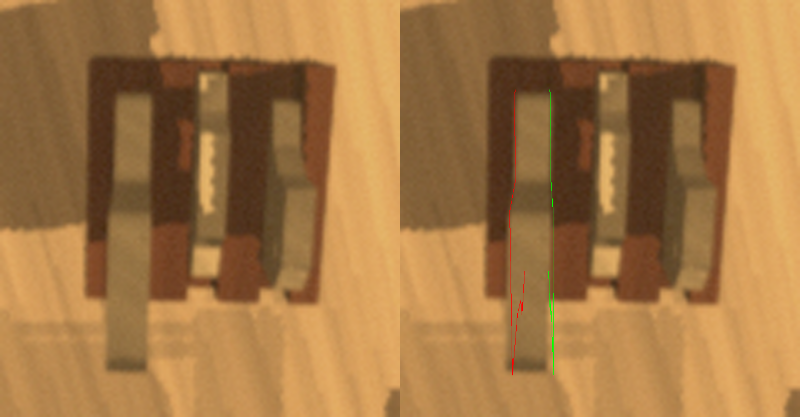

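Emit:
apply_moves(targets=[0,0.005,-0.0075,0.08,0.01,0,0,0,0.1,0,0,0,0,0.1,0,0,0,0,0.08,0,0,0,0,0.058,0,0,0,0,0,0])

```text
clock: 3.82
position: [0.5888, 0.055, 0.1941]
ee_rot: [-2.485, -1.918, 0.004]
force: [-0.7, 0.3, 0.4]
width: 0.996
```

Run:
```python
from h import *
st=arm.observe(); print(st['position'],st['force'],st['joints'].round(2))
im=eyes.get_image('wrist'); cv2.imwrite('pics/w2.png',im[:,:,::-1])
```

```text
[0.58876784 0.05496821 0.19409553] [-0.69419882  0.27278847  0.38047789] [-0.63  0.46  0.65  1.74 -0.31  1.06 -0.13]
```

View pics/w2.png

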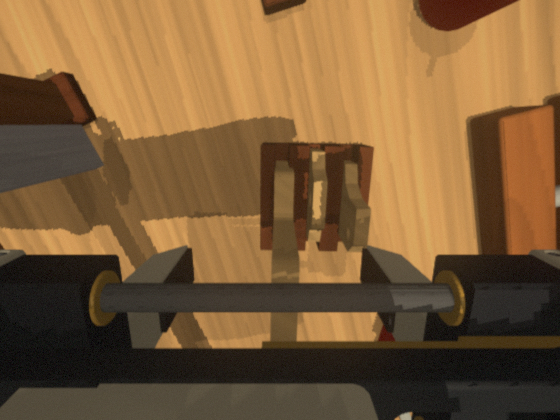

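Emit:
apply_moves(targets=[0,0,0,0,0,0,0,0,0,0])

```text
clock: 4.12
position: [0.5911, 0.0533, 0.1966]
ee_rot: [2.488, 1.917, 0.003]
force: [0.3, 0.2, -0.8]
width: 1.0
```

Run:
```python
from fit import *
st=arm.observe(); print(st['position'],st['ee_rot'],st['dq'].round(3),R.from_rotvec(st['ee_rot']).as_matrix().round(4).tolist())
c=wcam(st)
np.savez('w2.npz',p=st['position'],r=st['ee_rot'])
im=cv2.imread('pics/w2.png'); x0,y0,k=240,130,5
im=cv2.resize(im[y0:y0+220,x0:x0+140],None,fx=k*.6,fy=k*.6,interpolation=cv2.INTER_CUBIC);k=3
def tm(p):
    L=np.array([[dx,y,z+.012] for dx in(-.006,.006) for y,z in [(-.024,.218),(.024,.218),(.024,.151),(.052,.151),(.052,.127)]])
    return pose(p,L)
raw=im.copy()
m=tm([.5915,.0495,-.25])
for a,col in ((m[:5],(0,0,255)),(m[5:],(0,255,0))):
    q=((proj('w',a,c)-[x0,y0]+.5)*k).astype(int); print(q.tolist()); cv2.polylines(im,[q],0,col,1)
cv2.imwrite('pics/w2o.png',np.hstack([raw,im])[:600])
```

```text
[0.59107421 0.05334377 0.19663524] [2.48829167 1.91688372 0.0026958 ] [ 0.002  0.005 -0.002  0.004 -0.003 -0.001  0.001] [[0.2551, 0.9669, 0.0017], [0.9669, -0.2551, 0.0006], [0.001, 0.0015, -1.0]]
[[83, 658], [77, 374], [88, 247], [86, 114], [88, 100]]
[[159, 657], [161, 373], [145, 247], [145, 114], [141, 99]]
```

View pics/w2o.png

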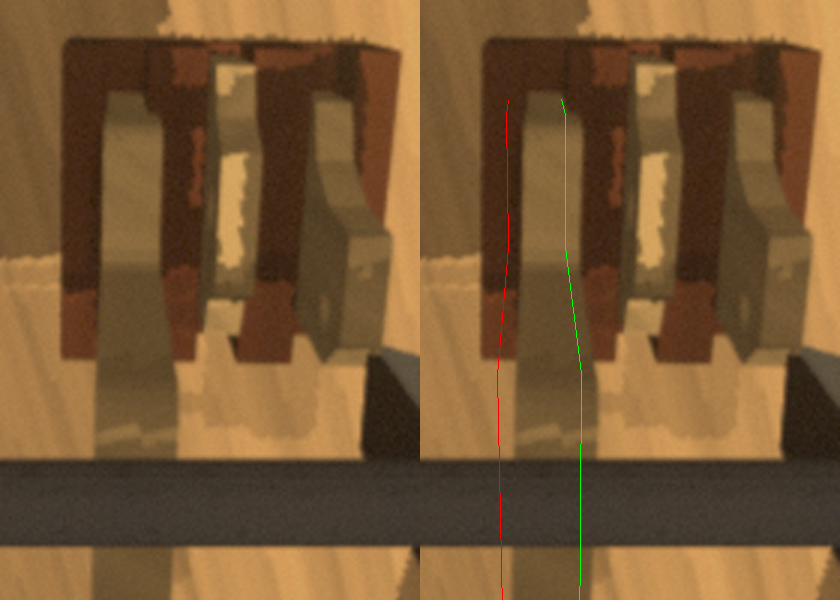

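Emit:
apply_moves(targets=[0,-0.0125,0.0085,0,0,0,0,0,0,0,1,0,0,0,0,1,0,0,0,0,1,0,0,0,0,1,0,0,0,0,1,0,0,0,0,1,0,0,0,0,1,0,0,0,0,1,0,0,0,0], grip_force=30)

```text
clock: 5.38
position: [0.5925, 0.0473, 0.1955]
ee_rot: [-2.489, -1.917, -0.0]
force: [-1.4, 0.2, -0.1]
width: 0.179
```

Emit:
apply_moves(targets=[1,0,0,0,0,1,0,0,0,0,1,0,0,0,0,1,0,0,0,0])

```text
clock: 5.88
position: [0.5923, 0.0474, 0.1955]
ee_rot: [-2.489, -1.917, 0.0]
force: [-2.6, 1.6, 3.7]
width: 0.126
```

Run:
```python
from h import *
st=arm.observe(); print(st['position'],st['ee_rot'],st['force'],st['ft_torque'],st['width'])
im=eyes.get_image('wrist'); cv2.imwrite('pics/w3.png',im[:,:,::-1])
im=eyes.get_image('scene'); cv2.imwrite('pics/s3.png',cv2.resize(im[60:330,180:450,::-1],None,fx=2.2,fy=2.2,interpolation=cv2.INTER_CUBIC))
```

```text
[0.59228783 0.04743344 0.19549499] [-2.48869998e+00 -1.91652142e+00  4.94851047e-04] [-2.6401724   1.59050065  3.73717234] [ 0.09332481  1.13864283 -0.14897293] 0.12623367599810462
```

View pics/w3.png

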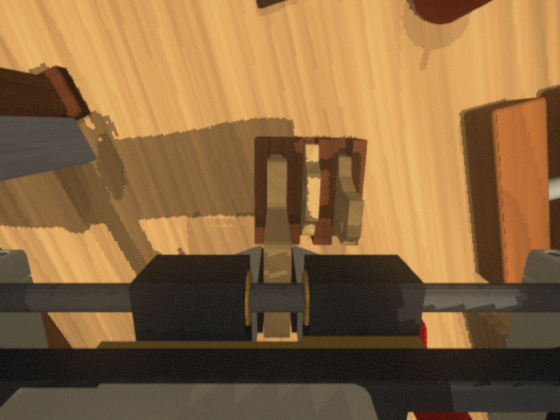

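View pics/s3.png

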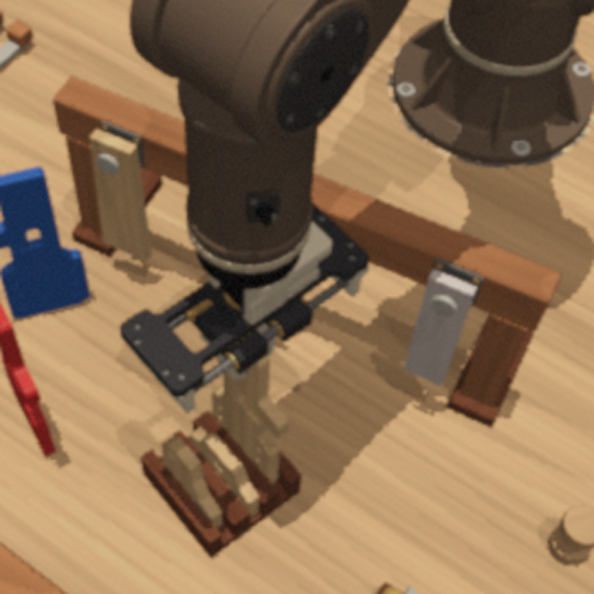

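Run:
```python
from fit import *
for u in [(368,225),(424,180),(385,228)]:
    print(u,ray('top',u,0).round(3),ray('top',u,.1).round(3),ray('top',u,.2).round(3))
for u in [(195,203),(188,140),(220,195),(175,170)]:
    print(u,ray('scene',u,0).round(3),ray('scene',u,.2).round(3))
# stud triangulation: dy,dz
p=[.4233,-.022,.142]
for pp in ([.4228,-.023,.1435],[.4247,-.0209,.1439]):
  f=lambda q:np.concatenate([proj('top',pose(pp,[[.05,q[0],.195+q[1]]]))[0]-[271.75,251.5],proj('scene',pose(pp,[[.05,q[0],.195+q[1]]]))[0]-[303.8,164.5]])
  r=least_squares(f,[0,0]); print(r.x,r.fun)
```

```text
(368, 225) [ 0.539 -0.202  0.   ] [ 0.526 -0.18   0.1  ] [ 0.512 -0.158  0.2  ]
(424, 180) [ 0.63  -0.314  0.   ] [ 0.607 -0.28   0.1  ] [ 0.584 -0.245  0.2  ]
(385, 228) [ 0.534 -0.235  0.   ] [ 0.521 -0.209  0.1  ] [ 0.508 -0.183  0.2  ]
(195, 203) [ 0.588 -0.233  0.   ] [ 0.665 -0.123  0.2  ]
(188, 140) [ 0.455 -0.376 -0.   ] [ 0.559 -0.237  0.2  ]
(220, 195) [ 0.536 -0.2    0.   ] [ 0.623 -0.097  0.2  ]
(175, 170) [ 0.545 -0.337  0.   ] [ 0.631 -0.206  0.2  ]
[0.00439522 0.00559463] [-0.98799138 -1.17165423 -1.27504254  0.07461824]
[0.00286308 0.00755578] [-1.34116034 -2.70504375 -1.60969472  0.31521629]
```

Emit:
apply_moves(targets=[1,0,0,-0.025,0,1,0,0,-0.05,0,1,0,0,-0.05,0,1,0,0,-0.05,0,1,0,0,-0.05,0,1,0,0,-0.05,0,1,0,0,-0.05,0,1,0,0,0,0], grip_force=45)

```text
clock: 6.98
position: [0.5939, 0.0469, 0.3273]
ee_rot: [2.487, 1.915, 0.005]
force: [0.2, -0.0, -2.0]
width: 0.127
```

Emit:
apply_moves(targets=[1,0,0,0,-0.064,1,0,0,0,-0.064,1,0,0,0,-0.064,1,0,0,0,-0.064,1,0,0,0,0,1,-0.035,-0.017,-0.01,0,1,-0.065,-0.035,0,0,1,-0.065,-0.035,0,0,1,-0.065,-0.035,0,0,1,-0.065,-0.035,0,0,1,-0.04,-0.015,0,0,1,0,0,0,0])

```text
clock: 8.48
position: [0.5434, -0.0967, 0.3298]
ee_rot: [2.06, 2.371, 0.001]
force: [2.1, -0.7, -2.8]
width: 0.127
```

Run:
```python
from h import *
st=arm.observe(); print(st['position'],st['force'],st['joints'].round(2),R.from_rotvec(st['ee_rot']).as_matrix().round(4).tolist())
np.savez('w4.npz',p=st['position'],r=st['ee_rot'])
im=eyes.get_image('wrist'); cv2.imwrite('pics/w4.png',im[:,:,::-1])
```

```text
[ 0.54337786 -0.09671703  0.32983957] [ 2.12848667 -0.74776202 -2.757489  ] [-0.43  0.27  0.66  1.63 -0.17  1.3   0.4 ] [[-0.1399, 0.9902, 0.0006], [0.9902, 0.1399, -0.0001], [-0.0002, 0.0006, -1.0]]
```

View pics/w4.png

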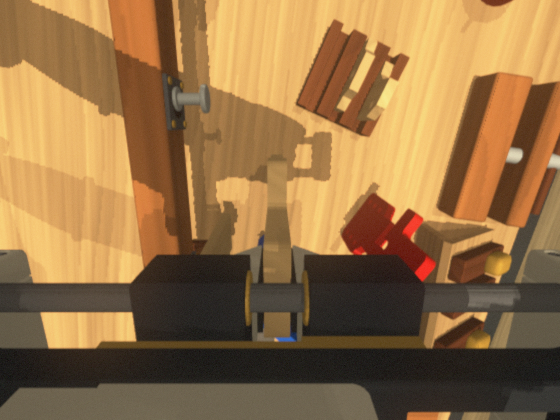

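Run:
```python
from h import *
im=cv2.imread('pics/w4.png')
a=cv2.resize(im[60:145,140:235],None,fx=7,fy=7,interpolation=cv2.INTER_CUBIC)
cv2.imwrite('pics/w4a.png',a)
b=cv2.resize(im[0:250,90:330],None,fx=2.4,fy=2.4,interpolation=cv2.INTER_CUBIC)
cv2.imwrite('pics/w4b.png',b)
```

View pics/w4a.png

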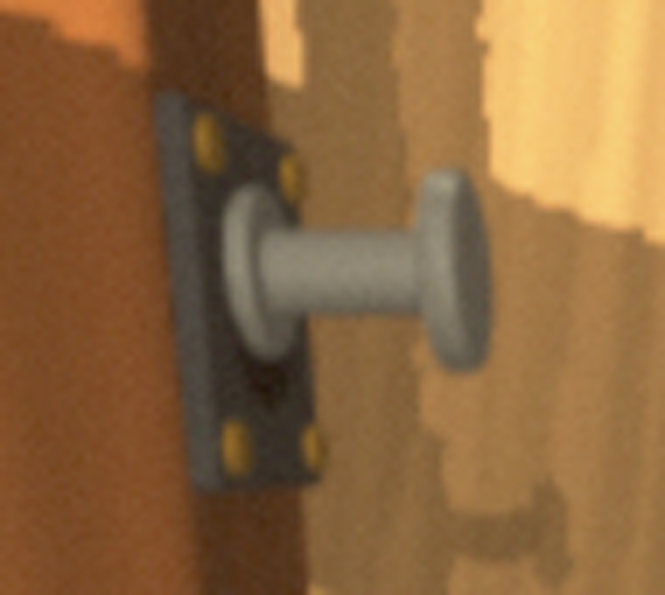

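View pics/w4b.png

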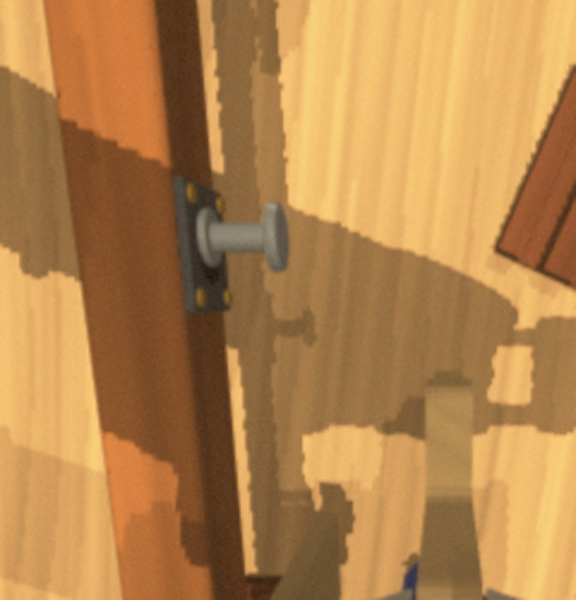

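The wrist view shows the free stud: pin axis near (188,98), head at (208,98), and the plate's rear top edge from (162,74) to (167,130). From that, the pin is 94 mm ahead along tool x and the gap plane is 74 mm along tool −y. The rail is parallel to the jaws' cross axis within about 0.01 rad.

Emit:
apply_moves(targets=[1,0.0625,0,0,0,1,0,-0.035,0,0,1,0,-0.06,0,0,1,0,-0.06,0,0,1,0,-0.03,0,0,1,0,0,0,0,1,0,0,0,0])

```text
clock: 9.4
position: [0.4677, -0.0805, 0.3297]
ee_rot: [2.055, 2.376, 0.001]
force: [1.0, 0.6, -2.1]
width: 0.128
```

Run:
```python
from h import *
st=arm.observe(); print(st['position'],st['force'],st['ft_torque'],R.from_rotvec(st['ee_rot']).as_matrix().round(4).tolist())
np.savez('w5.npz',p=st['position'],r=st['ee_rot'])
im=eyes.get_image('wrist'); cv2.imwrite('pics/w5.png',cv2.resize(im[0:250,160:400,::-1],None,fx=2.4,fy=2.4,interpolation=cv2.INTER_CUBIC))
```

```text
[ 0.46767375 -0.08054067  0.32965617] [ 1.00263592  0.61200725 -2.06069304] [-0.06567953  0.04115323 -0.00932598] [[-0.144, 0.9896, 0.0007], [0.9896, 0.144, -0.0001], [-0.0002, 0.0007, -1.0]]
```

View pics/w5.png

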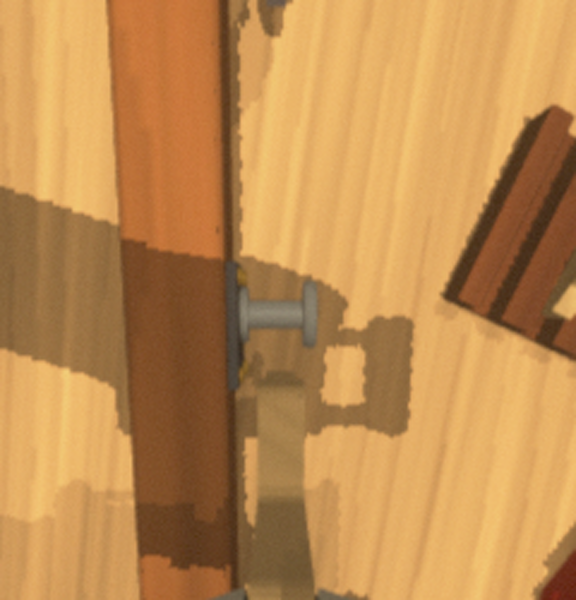

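Emit:
apply_moves(targets=[1,0,0,0.03,0,1,0,0,0.045,0,1,0,0,0.045,0,1,0,0,0.025,0,1,0,0,0,0,1,0,0,0,0])

```text
clock: 10.2
position: [0.4672, -0.0811, 0.2719]
ee_rot: [2.056, 2.375, 0.001]
force: [-0.5, 0.5, -1.8]
width: 0.126
```

Run:
```python
from h import *
st=arm.observe(); print(st['position'],st['force'],st['ft_torque'])
im=eyes.get_image('wrist'); cv2.imwrite('pics/w6.png',cv2.resize(im[40:250,180:380,::-1],None,fx=2.8,fy=2.8,interpolation=cv2.INTER_CUBIC))
im=eyes.get_image('scene'); cv2.imwrite('pics/s6.png',cv2.resize(im[80:240,200:400,::-1],None,fx=3.7,fy=3.7,interpolation=cv2.INTER_CUBIC))
```

```text
[ 0.46721329 -0.08109919  0.27191124] [-0.46610626  0.51944338 -1.78251131] [-0.09626284  0.02069583 -0.03572164]
```

View pics/w6.png

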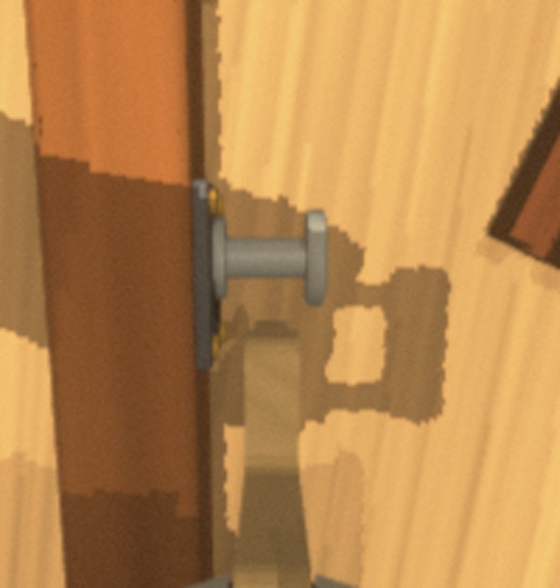

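View pics/s6.png

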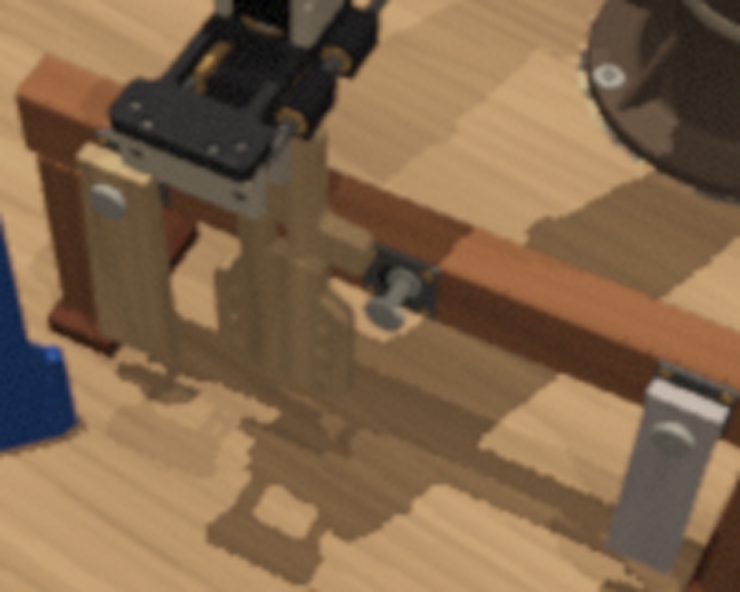

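Emit:
apply_moves(targets=[1,0,0,-0.005,0,1,0.02,0,0,0,1,0.03,0,0,0,1,0.02,0,0,0,1,0,0,0,0,1,0,0,0,0])

```text
clock: 11.05
position: [0.4629, -0.0534, 0.2736]
ee_rot: [2.056, 2.375, 0.0]
force: [0.2, -0.6, -2.0]
width: 0.128
```

Run:
```python
from h import *
st=arm.observe(); print(st['position'],st['force'],st['ft_torque'])
im=eyes.get_image('wrist'); cv2.imwrite('pics/w7.png',cv2.resize(im[40:250,180:380,::-1],None,fx=2.8,fy=2.8,interpolation=cv2.INTER_CUBIC))
im=eyes.get_image('scene'); cv2.imwrite('pics/s7.png',cv2.resize(im[110:210,240:380,::-1],None,fx=5.5,fy=5.5,interpolation=cv2.INTER_CUBIC))
```

```text
[ 0.46286852 -0.05339946  0.27356741] [ 0.18545502 -0.61947924 -2.00018879] [-0.12097543  0.02142038 -0.01489913]
```

View pics/w7.png

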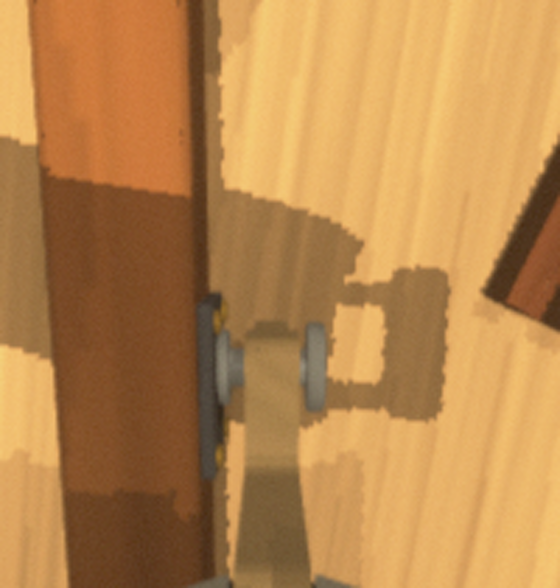

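View pics/s7.png

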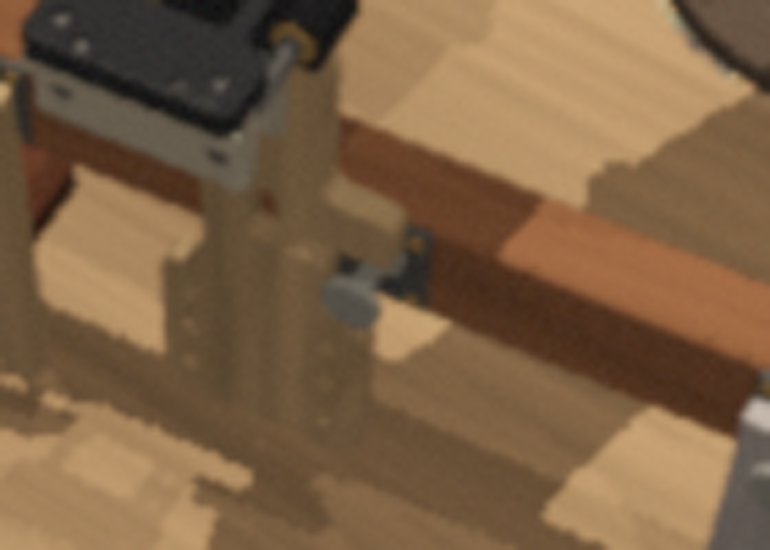

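Emit:
apply_moves(targets=[1,0,0,0.0025,0,1,0,0,0.0025,0,1,0,0,0,0])

```text
clock: 11.52
position: [0.4628, -0.0534, 0.2714]
ee_rot: [-2.056, -2.375, 0.0]
force: [0.6, -1.9, -2.1]
width: 0.13
```

Emit:
apply_moves(targets=[1,0,0,0.0025,0,1,0,0,0,0])

```text
clock: 11.78
position: [0.4628, -0.0533, 0.2704]
ee_rot: [-2.056, -2.375, 0.0]
force: [-0.6, -0.4, -2.2]
width: 0.126
```

Emit:
apply_moves(targets=[1,0,0,0.0025,0,1,0,0,0,0])

```text
clock: 12.02
position: [0.4628, -0.0532, 0.2695]
ee_rot: [-2.056, -2.375, 0.0]
force: [-0.0, -0.2, -2.5]
width: 0.129
```

Emit:
apply_moves(targets=[1,0,0,0.0025,0,1,0,0,0,0])

```text
clock: 12.28
position: [0.4628, -0.0532, 0.2684]
ee_rot: [-2.056, -2.375, 0.0]
force: [0.0, 0.6, -2.4]
width: 0.129
```

Emit:
apply_moves(targets=[1,0,0,0.0025,0,1,0,0,0,0])

```text
clock: 12.52
position: [0.4628, -0.0533, 0.2674]
ee_rot: [-2.056, -2.375, 0.0]
force: [0.2, -0.4, -2.5]
width: 0.127
```

Emit:
apply_moves(targets=[1,0,0,0.0025,0,1,0,0,0,0])

```text
clock: 12.78
position: [0.4628, -0.0533, 0.2665]
ee_rot: [-2.056, -2.375, 0.0]
force: [0.1, -0.3, -1.9]
width: 0.132
```

Emit:
apply_moves(targets=[1,0,0,0.0025,0,1,0,0,0,0])

```text
clock: 13.02
position: [0.4628, -0.0533, 0.2655]
ee_rot: [-2.056, -2.375, 0.0]
force: [0.3, 0.3, -2.8]
width: 0.129
```

Emit:
apply_moves(targets=[1,0,0,0.0025,0,1,0,0,0,0])

```text
clock: 13.28
position: [0.4628, -0.0533, 0.2645]
ee_rot: [-2.056, -2.375, 0.0]
force: [-1.0, -0.1, -2.2]
width: 0.129
```

Emit:
apply_moves(targets=[1,0,0,0.0025,0,1,0,0,0,0])

```text
clock: 13.52
position: [0.4628, -0.0533, 0.2635]
ee_rot: [-2.056, -2.375, 0.0]
force: [0.2, -0.9, -1.9]
width: 0.124
```

Emit:
apply_moves(targets=[1,0,0,0.0025,0,1,0,0,0,0])

```text
clock: 13.78
position: [0.4628, -0.0533, 0.2625]
ee_rot: [-2.056, -2.375, 0.0]
force: [-0.2, 0.1, -2.5]
width: 0.128
```

Run:
```python
from h import *
im=eyes.get_image('scene'); cv2.imwrite('pics/s8.png',cv2.resize(im[130:190,270:340,::-1],None,fx=9,fy=9,interpolation=cv2.INTER_CUBIC))
```

```text
(no output)
```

View pics/s8.png

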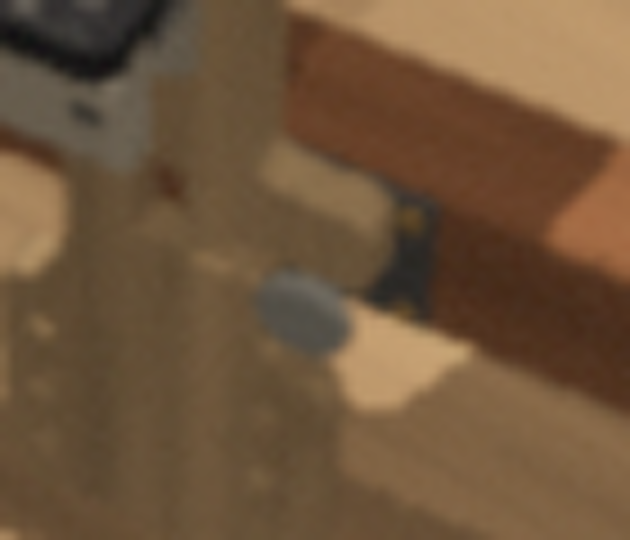

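The lip (about (340,220) in the crop) now covers the pin behind the head (300,310). Contact is close, so I'll keep lowering gently.

Emit:
apply_moves(targets=[1,0,0,0.0025,0,1,0,0,0,0])

```text
clock: 14.08
position: [0.4628, -0.0533, 0.2614]
ee_rot: [-2.056, -2.375, 0.0]
force: [0.1, 0.9, -0.5]
width: 0.126
```

Emit:
apply_moves(targets=[1,0,0,0.0025,0,1,0,0,0,0])

```text
clock: 14.32
position: [0.4628, -0.0533, 0.2604]
ee_rot: [-2.056, -2.375, 0.0]
force: [-0.4, -0.2, -2.2]
width: 0.132
```

Emit:
apply_moves(targets=[1,0,0,0.0025,0,1,0,0,0,0])

```text
clock: 14.58
position: [0.463, -0.0533, 0.2598]
ee_rot: [2.056, 2.375, 0.001]
force: [0.1, -1.3, 1.8]
width: 0.125
```

```bash
python3 -c "
from h import *
st=arm.observe(); print(st['position'],st['force'],st['ft_torque'])"
```

```text
[ 0.46298351 -0.05332431  0.25980002] [ 0.12658896 -1.3469893   1.840641  ] [-0.06680255  0.3009576   0.07485683]
```

Contact felt: Fz rose from about −2.2 to +1.8 N at TCP z ≈ 0.260, so the pin's top is found. I'll back up to centre the pin in the channel, then slide in.

Emit:
apply_moves(targets=[1,0,0,-0.0045,0,1,0,0,0,0,1,0.005,0,0,0,1,0.005,0,0,0,1,0.005,0,0,0,1,0,0,0,0])

```text
clock: 15.32
position: [0.462, -0.0471, 0.2613]
ee_rot: [-2.056, -2.376, -0.0]
force: [0.4, 0.8, -1.9]
width: 0.124
```

```bash
python3 -c "
from h import *
st=arm.observe(); print(st['position'],st['force'],st['ft_torque'])"
```

```text
[ 0.46197026 -0.04707416  0.26130238] [ 0.42701468  0.80004147 -1.90169944] [-0.11076932  0.0291981   0.02437728]
```

Emit:
apply_moves(targets=[1,0.005,0,0,0,1,0,0,0,0])

```text
clock: 15.58
position: [0.4617, -0.0452, 0.2613]
ee_rot: [-2.056, -2.375, -0.0]
force: [0.1, 0.4, -2.5]
width: 0.13
```

Emit:
apply_moves(targets=[1,0.005,0,0,0,1,0,0,0,0])

```text
clock: 15.82
position: [0.4614, -0.0432, 0.2613]
ee_rot: [-2.056, -2.375, -0.0]
force: [0.1, -0.8, -2.7]
width: 0.128
```

Emit:
apply_moves(targets=[1,0.005,0,0,0,1,0,0,0,0])

```text
clock: 16.08
position: [0.4611, -0.0412, 0.2613]
ee_rot: [-2.056, -2.375, -0.0]
force: [-0.9, -0.6, -2.2]
width: 0.127
```

Emit:
apply_moves(targets=[1,0.005,0,0,0,1,0,0,0,0])

```text
clock: 16.32
position: [0.4608, -0.0392, 0.2613]
ee_rot: [-2.056, -2.376, -0.0]
force: [0.5, 0.5, -2.7]
width: 0.124
```

Emit:
apply_moves(targets=[1,0.0075,0,0,0,1,0,0,0,0])

```text
clock: 16.58
position: [0.4604, -0.0361, 0.2613]
ee_rot: [-2.056, -2.376, -0.0]
force: [-0.0, -0.0, -1.9]
width: 0.128
```

Emit:
apply_moves(targets=[1,0.0075,0,0,0,1,0.005,0,0,0,1,0,0,0,0])

```text
clock: 16.95
position: [0.4597, -0.0313, 0.2613]
ee_rot: [-2.056, -2.376, -0.0]
force: [-0.5, -1.0, -2.8]
width: 0.129
```

Emit:
apply_moves(targets=[1,0.0075,0,0,0,1,0.005,0,0,0,1,0,0,0,0])

```text
clock: 17.32
position: [0.4589, -0.0263, 0.2613]
ee_rot: [-2.056, -2.376, -0.0]
force: [0.4, 0.6, -2.8]
width: 0.13
```

Run:
```python
from h import *
st=arm.observe(); print(st['position'],st['force'],st['ft_torque'])
im=eyes.get_image('wrist'); cv2.imwrite('pics/w9.png',cv2.resize(im[40:250,180:380,::-1],None,fx=2.8,fy=2.8,interpolation=cv2.INTER_CUBIC))
im=eyes.get_image('scene'); cv2.imwrite('pics/s9.png',cv2.resize(im[120:210,250:350,::-1],None,fx=6.5,fy=6.5,interpolation=cv2.INTER_CUBIC))
```

```text
[ 0.45893992 -0.02632708  0.26130567] [ 0.43534664  0.62660167 -2.75892405] [-0.07262134  0.03143254  0.04393503]
```

View pics/w9.png

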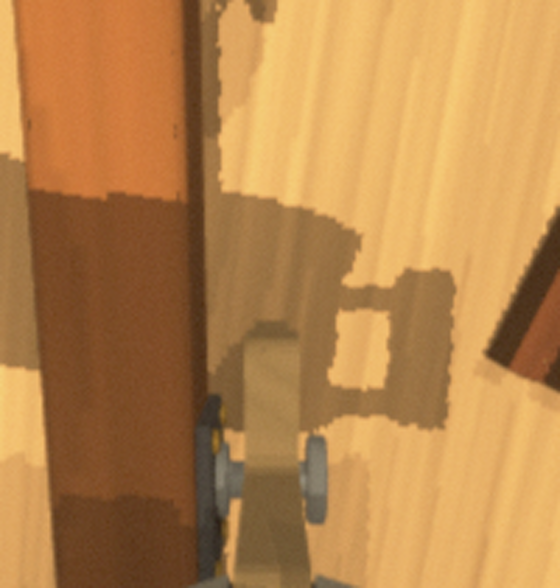

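View pics/s9.png

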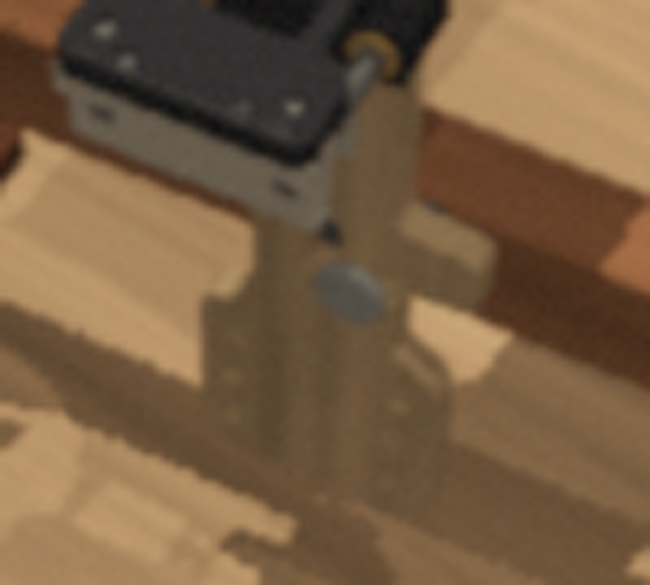

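Emit:
apply_moves(targets=[1,0.0075,0,0,0,1,0.0075,0,0,0,1,0.005,0,0,0,1,0,0,0,0])

```text
clock: 17.92
position: [0.4578, -0.0184, 0.2613]
ee_rot: [-2.056, -2.376, -0.0]
force: [0.5, -0.5, -2.2]
width: 0.129
```

Emit:
apply_moves(targets=[1,0.0025,0,0,0,1,0,0,0,0])

```text
clock: 18.18
position: [0.4577, -0.0177, 0.2613]
ee_rot: [2.056, 2.375, 0.0]
force: [-0.8, -0.0, -1.9]
width: 0.127
```

Emit:
apply_moves(targets=[1,0.0025,0,0,0,1,0,0,0,0])

```text
clock: 18.42
position: [0.4575, -0.0166, 0.2613]
ee_rot: [-2.056, -2.375, -0.0]
force: [-0.4, 0.0, -2.4]
width: 0.129
```

Emit:
apply_moves(targets=[1,0.0025,0,0,0,1,0,0,0,0])

```text
clock: 18.68
position: [0.4574, -0.0156, 0.2613]
ee_rot: [-2.056, -2.375, -0.0]
force: [-1.3, -0.1, -3.1]
width: 0.125
```

Emit:
apply_moves(targets=[1,0.0025,0,0,0,1,0,0,0,0])

```text
clock: 18.92
position: [0.4572, -0.0146, 0.2613]
ee_rot: [-2.056, -2.375, -0.0]
force: [0.0, -0.2, -2.3]
width: 0.131
```

Emit:
apply_moves(targets=[1,0.0025,0,0,0,1,0,0,0,0])

```text
clock: 19.18
position: [0.4571, -0.0136, 0.2613]
ee_rot: [-2.056, -2.375, -0.0]
force: [0.1, 0.1, -2.5]
width: 0.125
```

Emit:
apply_moves(targets=[1,0.002,0,0,0,1,0,0,0,0])

```text
clock: 19.42
position: [0.457, -0.0128, 0.2613]
ee_rot: [-2.056, -2.375, -0.0]
force: [0.2, 0.4, -1.9]
width: 0.13
```

```bash
python3 -c "
from h import *
st=arm.observe(); print(st['position'],st['force'],st['ft_torque'])"
```

```text
[ 0.45698599 -0.01281952  0.26131632] [ 0.19886097  0.44221861 -1.94732371] [-0.1037684   0.06722369  0.04628534]
```

Emit:
apply_moves(targets=[1,0.002,0,0,0,1,0,0,0,0])

```text
clock: 19.68
position: [0.4569, -0.0122, 0.2613]
ee_rot: [2.056, 2.375, -0.0]
force: [0.3, -0.9, -2.5]
width: 0.128
```

Emit:
apply_moves(targets=[1,0.002,0,0,0,1,0,0,0,0])

```text
clock: 19.92
position: [0.4568, -0.0119, 0.2613]
ee_rot: [2.056, 2.374, -0.001]
force: [1.3, -4.0, -3.1]
width: 0.129
```

```bash
python3 -c "
from h import *
st=arm.observe(); print(st['position'],st['force'],st['ft_torque'])"
```

```text
[ 0.45684558 -0.01191737  0.26134012] [ 1.32320754 -4.00570244 -3.08450976] [-1.16531377 -0.12392542 -0.00280823]
```

Wall felt: −4 N along the rail at y ≈ −0.012. I'll back off 1.5 mm from contact so the pin is centred under the seat, then let down.

Emit:
apply_moves(targets=[1,-0.0063,0,0,0,1,0,0,0,0,1,0,0,0.005,0,1,0,0,0,0])

```text
clock: 20.42
position: [0.457, -0.0136, 0.2591]
ee_rot: [-2.056, -2.375, 0.0]
force: [-0.1, -0.1, -2.2]
width: 0.128
```

Emit:
apply_moves(targets=[1,0,0,0.005,0,1,0,0,0,0])

```text
clock: 20.68
position: [0.457, -0.0138, 0.2571]
ee_rot: [-2.056, -2.375, 0.0]
force: [-0.6, 0.4, -2.7]
width: 0.127
```

Emit:
apply_moves(targets=[1,0,0,0.005,0,1,0,0,0,0])

```text
clock: 20.92
position: [0.457, -0.0138, 0.2552]
ee_rot: [-2.056, -2.375, 0.0]
force: [0.1, 0.3, -2.4]
width: 0.128
```

Emit:
apply_moves(targets=[1,0,0,0.005,0,1,0,0,0,0])

```text
clock: 21.18
position: [0.457, -0.0138, 0.2532]
ee_rot: [-2.056, -2.375, 0.0]
force: [-0.1, -0.0, -2.5]
width: 0.123
```

Emit:
apply_moves(targets=[1,0,0,0.0075,0,1,0,0,0,0])

```text
clock: 21.42
position: [0.457, -0.0138, 0.2501]
ee_rot: [-2.056, -2.375, 0.001]
force: [0.5, -1.3, -1.9]
width: 0.13
```

Emit:
apply_moves(targets=[1,0,0,0.0075,0,1,0,0,0,0])

```text
clock: 21.68
position: [0.457, -0.0138, 0.2471]
ee_rot: [-2.056, -2.375, 0.0]
force: [-0.1, 0.0, -3.1]
width: 0.129
```

Emit:
apply_moves(targets=[1,0,0,0.005,0,1,0,0,0,0])

```text
clock: 21.92
position: [0.457, -0.0138, 0.2452]
ee_rot: [-2.056, -2.375, 0.0]
force: [0.9, 0.0, -2.2]
width: 0.133
```

Emit:
apply_moves(targets=[1,0,0,0.0025,0,1,0,0,0,0])

```text
clock: 22.18
position: [0.4571, -0.0138, 0.2443]
ee_rot: [-2.056, -2.375, -0.0]
force: [-0.2, 0.5, -2.7]
width: 0.126
```

Emit:
apply_moves(targets=[1,0,0,0.0025,0,1,0,0,0,0])

```text
clock: 22.42
position: [0.4571, -0.0138, 0.2433]
ee_rot: [-2.056, -2.375, 0.0]
force: [-0.6, -0.3, -2.2]
width: 0.128
```

Emit:
apply_moves(targets=[1,0,0,0.002,0,1,0,0,0,0])

```text
clock: 22.68
position: [0.4571, -0.0138, 0.2425]
ee_rot: [-2.056, -2.375, 0.0]
force: [1.1, 0.2, -1.7]
width: 0.123
```

```bash
python3 -c "
from h import *
st=arm.observe(); print(st['position'],st['force'],st['ft_torque'])"
```

```text
[ 0.45707769 -0.01378457  0.24246622] [ 1.08482898  0.15537477 -1.71079638] [-0.11858192  0.07073321 -0.00833457]
```

Emit:
apply_moves(targets=[1,0,0,0.0015,0,1,0,0,0,0])

```text
clock: 22.92
position: [0.4572, -0.0138, 0.242]
ee_rot: [2.056, 2.375, 0.0]
force: [-0.2, 0.5, -0.2]
width: 0.128
```

Emit:
apply_moves(targets=[1,0,0,0.0015,0,1,0,0,0,0])

```text
clock: 23.18
position: [0.4573, -0.0138, 0.2418]
ee_rot: [2.056, 2.375, 0.001]
force: [-2.2, -0.8, 4.7]
width: 0.131
```

Seated: contact at z ≈ 0.242, 18 mm below the lip contact, as expected. I'll relax the pressure, take a check picture, then let go.

Emit:
apply_moves(targets=[1,0,0,-0.0015,0,1,0,0,0,0])

```text
clock: 23.42
position: [0.4572, -0.0138, 0.2419]
ee_rot: [2.056, 2.375, 0.0]
force: [-0.3, -0.1, 0.9]
width: 0.126
```

Run:
```python
from h import *
st=arm.observe(); print(st['position'],st['force'],st['ft_torque'])
im=eyes.get_image('wrist'); cv2.imwrite('pics/w10.png',cv2.resize(im[40:250,180:380,::-1],None,fx=2.8,fy=2.8,interpolation=cv2.INTER_CUBIC))
im=eyes.get_image('scene'); cv2.imwrite('pics/s10.png',cv2.resize(im[120:210,250:350,::-1],None,fx=6.5,fy=6.5,interpolation=cv2.INTER_CUBIC))
```

```text
[ 0.45721037 -0.01382367  0.2419484 ] [-0.25849577 -0.07317915  0.8975831 ] [-0.12066676  0.15830053  0.00792169]
```

View pics/w10.png

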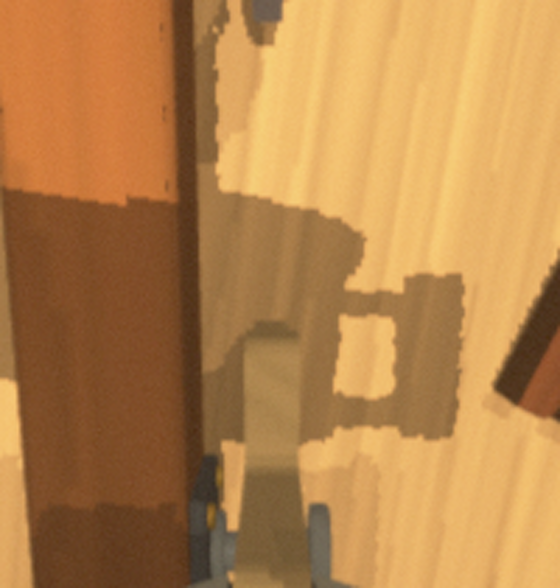

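View pics/s10.png

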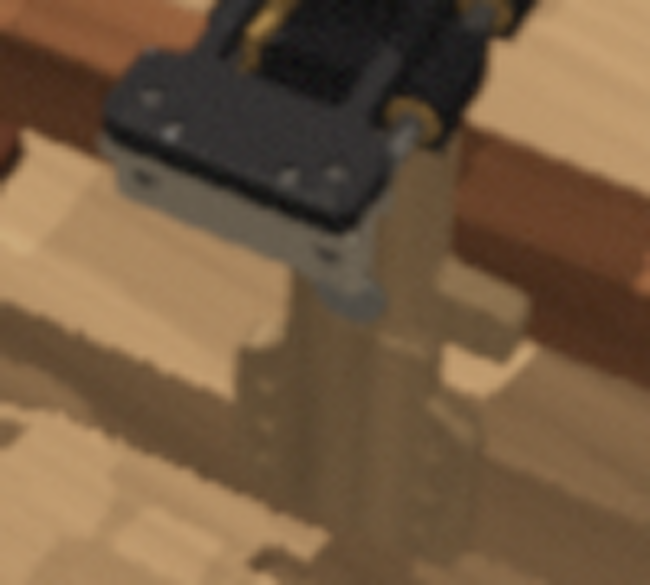

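Emit:
apply_moves(targets=[0.8,0,0,0,0,0.7,0,0,0,0,0.6,0,0,0,0,0.5,0,0,0,0,0.5,0,0,0,0,0.5,0,0,0,0])

```text
clock: 24.28
position: [0.4571, -0.0138, 0.2419]
ee_rot: [2.056, 2.375, 0.0]
force: [-0.3, -0.1, 0.6]
width: 0.502
```

Run:
```python
from h import *
st=arm.observe(); print(st['position'],st['force'],st['ft_torque'],st['width'])
im=eyes.get_image('wrist'); cv2.imwrite('pics/w11.png',im[:,:,::-1])
```

```text
[ 0.45713972 -0.01381453  0.24192291] [-0.32640704 -0.13781185  0.64779168] [-0.13740827  0.04387228  0.00548507] 0.501506261409442
```

View pics/w11.png

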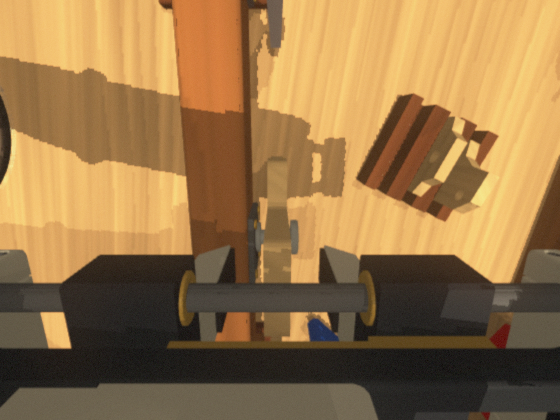

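The template hangs at (278,230) between collar and head, and both fingers are clear of it. Retreating straight up.

Emit:
apply_moves(targets=[0.2,0,0,0,0,0.2,0,0,-0.02,0,0.2,0,0,-0.05,0,0.2,0,0,-0.08,0,0.2,0,0,-0.1,0,0.2,0,0,-0.1,0,0.2,0.1,0,-0.05,0,0.2,0.1,0,0,0,0.2,0.1,0,0,0,0.2,0.1,0,0,0,0.2,0.1,0,0,0,0.2,0,0,0,0])

```text
clock: 25.82
position: [0.4275, 0.1873, 0.402]
ee_rot: [-2.049, -2.38, 0.0]
force: [0.6, -0.8, 0.6]
width: 0.797
```

Run:
```python
from h import *
st=arm.observe(); print(st['position'],st['force'],st['width'])
im=eyes.get_image('scene'); cv2.imwrite('pics/s12.png',cv2.resize(im[60:330,170:460,::-1],None,fx=2.2,fy=2.2,interpolation=cv2.INTER_CUBIC))
im=eyes.get_image('top'); cv2.imwrite('pics/t12.png',im[:,:,::-1])
```

```text
[0.42750754 0.18730709 0.40200691] [ 0.56218181 -0.7964409   0.57997881] 0.7970642919351475
```

View pics/s12.png

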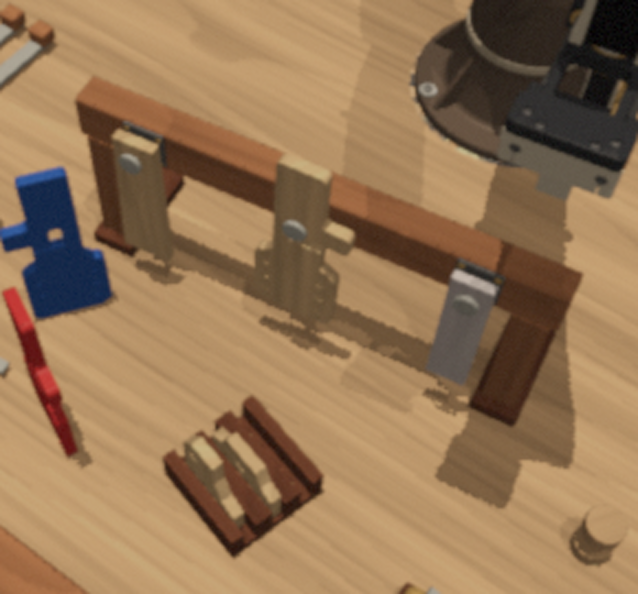

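View pics/t12.png

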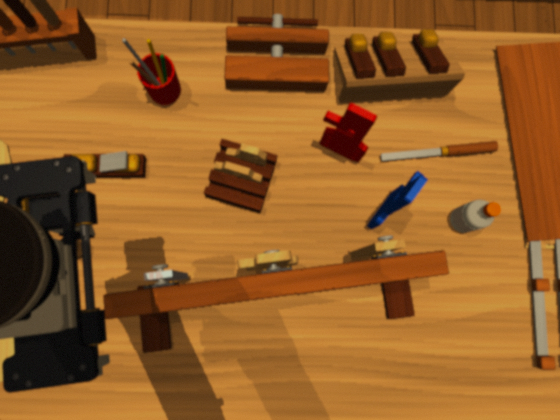

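The template hangs upright on the middle stud: head at (293,230) in the scene crop, lip at (340,237). The low templates, the bar and the fingerboard template are in place, and the arm is clear. Handing in.

```bash
python3 -c "
from cell import arm
print(arm.sign_off())"
```

```text
the job is handed in; nothing more can be done
None
```

The tall tan template now hangs on the free middle stud, and I handed the job in at about 26 s of the 67 s allowed.

- **Hanging it:** I lifted the template out of the rack kerf nearest the rail and found the pin's top with the lip (about 4 N). I raised it about 1 mm above that contact and slid it on sideways until the channel's end wall touched (about 4 N). I then backed off about 1.5 mm, let it down onto the seat and only then opened the fingers.
- **Force:** The seating contact came 18 mm below the lip contact, as the drawing says. It peaked at about 7 N over the free-hanging reading, and I eased that off before letting go. That was the largest contact force I read.
- **Last checks:** After retreating, the scene and top pictures showed the template upright behind the stud's head. The bar, the fingerboard template, the two low templates and the blue and red look-alikes looked unmoved, and the gripper was clear of everything.
- **Disagreements:**
  - The cameras put the pin 6–7 mm above the plate centre. The feel test put it at about 4 mm, and I went by that.
  - While I was lining up the grasp, the position reading shifted by about 2 mm between two looks with no move commanded. I set the final grasp by the wrist picture.

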